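# Sweep the finished sample dishes into the discard bay

### The arm

A 7-joint arm with a two-finger parallel gripper is mounted at the origin on the work surface. World frame = base frame: x ahead of the robot, y to its left, z up, the work surface at z = 0. Lengths are in m, angles in rad, forces in N, time in s.
With the tool pointing down it reaches from about 0.4 to 0.85 m from the base axis. Payload 4.5 kg.
Tool frame: the origin (TCP) lies midway between the tips of the shut fingers; the grasp point (between the pads) lies 19 mm behind it; z points along the fingers, y is the line along which they close (so a half turn about z gives the same grasp; the last joint's range is limited). The gripper opens to 88 mm and grips with 3 to 60 N. Pads are 18 mm wide; open, the fingers measure 123 mm over their backs; the gripper's body (75 mm by 187 mm) begins 45 mm behind the grasp point.
Start: joints at [-1.311, 0.689, -0.195, 1.565, 0.157, 0.902, -0.215], TCP at [0.14, 0.609, 0.239] pointing down, gripper open.
Joint ranges: [-3.01, 3.01], [-0.46, 2.08], [-1.47, 1.51], [0.13, 2.56], [-1, 4.14], [0.04, 2.09], [-2.66, 2.66]. Speed limits (rad/s): [2.57, 2.57, 3.14, 3.14, 3.14, 3.14, 3.14].

### API

Orientations are given as a unit quaternion [x, y, z, w].
In Python, from plant import r gives the robot as it stands. The module is installed in compiled form; this text tells all that it offers.
- The arm moves only by the tool step_arm, never from a script. Its argument "series" is a list of rows, each a list of 7 numbers: the shift along the world's x, y, z in mm, then the turn, a rotation vector about the world's x, y, z in rad, then the closure, from 0 (fully open) to 1 (shut). A call has 1 to 20 rows; each row shifts and turns the commanded pose from where the row before left it; what a row does not reach is not made up. A row lasts 1/10 s, in which the tool goes at most 50 mm and 8.59 degrees, less where a joint would pass 70% of its speed; a pose out of reach is approached as far as the arm can. A call is refused whole if a number of a shift passes 50 or a number of a turn 0.15, either way. A call with a gripper value outside its range is refused whole. The fingers move at their own pace and stop on an object; "force" is the grip in N (left out, the last holds). Time passes only in rows, so rows that do not move let the fingers close. It gives the time, the measured TCP pose, the force, the opening and the grip force at its end, in the units of the state.
- r.get_state(): the state, without advancing time (a new reading comes with each control period).
- r.snapshot(name): name is "scene" or "top" or "wrist"; returns (picture, depth): 384x512x3 uint8, blue, green, red; 384x512 float32, m along the optical axis (not along the pixel's ray), 0 where there is no reading.
- r.get_calibration(name): a dict with "intrinsics" (3x3 intrinsics, pixels), "pose" (4x4, takes a point from camera to world coordinates). Camera axes: x right, y up, looking along -z (the intrinsics and any distortion apply to the point x, -y, -z); pixel columns grow to the right and rows downward; lengths in m; the calibration is good to about 2 mm. A picture is of the moment at which its call begins: read the wrist's pose just before it. get_calibration takes no time and is no camera call; for the wrist camera it gives the pose at the moment of the call.
- r.finish_job(): hands the job in; it is judged then, once.
The state is a dict: "clock": time; "q": joint angles; "qd": joint speeds; "joint_torque": joint torques, N m; "tool_pos": TCP position; "eef_rot": TCP orientation; "contact_force": force on the tool from outside, world axes, zero at the start; "moment": the same for the moment, N m; "opening": opening from 0.0 (shut) to 1.0 (fully open); "finger_force": force on a finger pad.
Only numpy, scipy, OpenCV 4.12 (cv2) and the standard library are available. Lean on these libraries where they do the work, as an engineer would, in place of code of your own. Each camera call takes 0.05 s, during which the arm holds its last target. There are 200 camera calls.

### The job

Sweep the three red-lidded dishes across the bench with the fingertips, pushing them through the open mouth of the yellow-fenced discard bay until each lies flat and wholly inside it. Only slide them, never pick them up or tip them, and leave the blue-lidded dish, the amber bottle and everything else on the bench where they stand.

Things in the scene. Friction and masses are not known exactly. Their poses are not given: they have to be found in the camera images.
- red1: Closed round dish with a red lid and white foot, a solid 44 mm disc 14 mm high, about 30 g (20 to 45 g); a finished sample, to be swept into the bay. Loose, lying flat on the bench; origin at the centre of its underside, z up; its yaw means nothing.
- red2: Closed round dish with a red lid and white foot, a solid 44 mm disc 14 mm high, about 30 g (20 to 45 g); a finished sample, to be swept into the bay. Loose, lying flat on the bench; origin at the centre of its underside, z up; its yaw means nothing.
- red3: Closed round dish with a red lid and white foot, a solid 44 mm disc 14 mm high, about 30 g (20 to 45 g); a finished sample, to be swept into the bay. Loose, lying flat on the bench; origin at the centre of its underside, z up; its yaw means nothing.
- blue_dish: Closed round dish with a blue lid and white foot, a solid 44 mm disc 14 mm high, about 30 g; a sample still running, not to be moved. It may stand anywhere among the red ones. Loose, lying flat on the bench; origin at the centre of its underside, z up; its yaw means nothing.
- bottle: Amber dropper bottle with a white cap, 34 mm in diameter and 52 mm high, loose, standing among the dishes; not to be moved. Origin at the centre of its underside.
- bay: Discard bay: low yellow fence fixed on three sides of a pale rectangle of bench, no sill at the open side. Inside 170 mm wide (its x), 140 mm deep (its y); fence 6 mm thick, 25 mm high. Origin on the bench at the middle of the open mouth; y leads from the mouth to the back wall, x along the mouth, z up. The mouth faces the robot's right, where the dishes lie, give or take 0.35 rad.
- beaker: Glass beaker, 64 mm in diameter at the rim, 75 mm high, loose, beyond the dishes; not to be moved. Origin at the centre of its underside.
- timer: White bench timer lying flat, 45 x 65 x 26 mm (its x, y, z), loose, beyond the dishes; not to be moved. Origin at the centre of its underside.
- tipbox: Grey box with a blue lid, 77 x 112 x 57 mm (its x, y, z), loose, on the robot's left behind the bay; not to be moved. Origin at the centre of its underside.
Mind the look-alikes: they are no part of the job. What is shaped like the red1 but black, brown or grey is not meant.

How it is judged:
At the end, for the whole second after the job is handed in: All three red-lidded dishes lie flat, at rest on the bench, wholly inside the bay: centres at least 21 mm behind the line of the mouth and between the side and back fences (a dish's radius is 22 mm). Blue-lidded dish, bottle, beaker, timer and tip box upright and within 10 mm of where they began (y of red1 in the frame of bay between 0.021 and 0.125 m and x of red1 in the frame of bay between -0.07 and 0.07 m and height (world z) of each of red1, red2, red3 below 0.005 m and angle between each of red1, red2, red3, blue_dish, bottle, beaker, timer, tipbox's own z axis and vertical below 0.1 rad and linear speed of each of red1, red2, red3 below 0.01 m/s and y of red2 in the frame of bay between 0.021 and 0.125 m and x of red2 in the frame of bay between -0.07 and 0.07 m and y of red3 in the frame of bay between 0.021 and 0.125 m and x of red3 in the frame of bay between -0.07 and 0.07 m and distance of each of blue_dish, bottle, beaker, timer, tipbox from where it was at the start of the episode below 0.01 m); the robot touches nothing.
It fails at once if a red-lidded dish is lifted off the bench (its underside more than 12 mm up) or tipped over (height (world z) of any of red1, red2, red3 above 0.012 m or angle between any of red1, red2, red3's own z axis and vertical above 0.6 rad).
It fails at once if the blue-lidded dish, bottle, beaker, timer or tip box is moved more than 10 mm or tipped (distance of any of blue_dish, bottle, beaker, timer, tipbox from where it was at the start of the episode above 0.01 m or angle between any of blue_dish, bottle, beaker, timer, tipbox's own z axis and vertical above 0.3 rad).
It also fails if it takes over 70 s, if anything falls off the work surface, if the arm or the gripper's body presses on something with over 40 N, if the wrist force passes 120 N, or if a joint passes its speed limit or range.

## Working session

There is one attempt and no reset: what is moved stays moved. The work goes in short steps, Python scripts to look and compute and a tool call to move; the robot and the scene stay as the last step left them, time stands still between calls to the robot, and variables do not carry over. Pictures are saved under pics/ and viewed, at most 10 in all, crops included, and the job is handed in when it is done.

Besides the shell and the picture viewer there is one more tool, called after "Call:" by a JSON object that holds its "op" and its "data". step_arm: Moves the arm, as the interface text tells. Its arguments: {"type":"object","properties":{"series":{"type":"array"},"force":{"type":"number"}},"required":["series"]}

```bash
mkdir -p pics; cat > h.py <<'E'
import numpy as np, cv2
from plant import r
def world(name,d=None):
    p,d=r.snapshot(name); c=r.get_calibration(name); K=np.array(c["intrinsics"]); T=np.array(c["pose"])
    v,u=np.mgrid[0:384,0:512]
    x=(u-K[0,2])/K[0,0]*d; y=(v-K[1,2])/K[1,1]*d
    P=np.stack([x,-y,-d,np.ones_like(d)],-1)@T.T
    return p,d,P[...,:3]
E
python3 - <<'E'
from h import *
p,d,P=world("top"); cv2.imwrite("pics/top.png",p)
q,_,_=world("scene"); cv2.imwrite("pics/scene.png",q)
c=r.get_calibration("top"); print(c, r.get_state())
np.savez("top.npz",p=p,P=P)
hsv=cv2.cvtColor(p,cv2.COLOR_BGR2HSV)
h,s,v=cv2.split(hsv)
for n,m in dict(red=((h<6)|(h>172))&(s>130)&(v>60),yellow=(h>20)&(h<35)&(s>120)&(v>100),blue=(h>100)&(h<130)&(s>120)&(v>60),amber=(h>6)&(h<20)&(s>120)).items():
    k,l,st,ce=cv2.connectedComponentsWithStats(m.astype(np.uint8))
    for i in range(1,k):
        if st[i,4]>40: 
            q=P[l==i]; print(n,st[i],ce[i].round(),np.median(q,0).round(4),(q.min(0)).round(3),q.max(0).round(3))
E
```

```text
{'intrinsics': array([[422.18062904,   0.        , 259.09542534],
       [  0.        , 422.18062904, 190.8836795 ],
       [  0.        ,   0.        ,   1.        ]]), 'pose': array([[ 5.33083763e-03,  9.90152469e-01, -1.39891640e-01,
         4.68753523e-01],
       [-9.99984938e-01,  5.46109547e-03,  5.47279496e-04,
         6.36133171e-02],
       [ 1.30585174e-03,  1.39886615e-01,  9.90166668e-01,
         1.03445481e+00],
       [ 0.00000000e+00,  0.00000000e+00,  0.00000000e+00,
         1.00000000e+00]])} {'clock': 0.1, 'q': array([-1.31120288,  0.6898804 , -0.19453723,  1.5661953 ,  0.15732143,
        0.90253223, -0.21511045]), 'qd': array([-0.00022794, -0.00124865,  0.00048835, -0.00103641, -0.00163536,
       -0.00358571,  0.0006379 ]), 'joint_torque': array([-3.13695411e-03, -5.28503287e+01, -1.27156891e+00, -1.53835469e+01,
       -5.25991980e-02,  2.02640258e-03,  3.76531113e-05]), 'tool_pos': array([0.1398408 , 0.60858746, 0.23801491]), 'eef_rot': array([ 1.12613847e-01,  9.93638498e-01, -8.10110458e-04, -2.69212726e-05]), 'contact_force': array([-0.10092439, -0.6107
[... 1294 characters left out ...]
0.469 -0.588 -0.43 ] [1.394 0.064 1.034]
amber [493   0  19  18 220] [502.   6.] [ 1.1624 -0.6304 -0.0857] [ 0.469 -0.661 -0.123] [1.184 0.064 1.034]
amber [422  14  20  36 252] [431.  33.] [ 1.262  -0.5632 -0.4185] [ 0.469 -0.601 -0.43 ] [1.343 0.064 1.034]
amber [460  57  29   8  41] [475.  61.] [ 1.1611 -0.727  -0.4303] [ 1.154 -0.785 -0.464] [ 1.169 -0.682 -0.391]
amber [490  58  22   6  69] [503.  60.] [ 1.16   -0.8278 -0.4194] [ 1.152 -0.858 -0.432] [ 1.17  -0.775 -0.41 ]
amber [198 146  18  18 256] [206. 154.] [0.7032 0.1934 0.0133] [ 0.469  0.064 -0.003] [0.726 0.217 1.034]
amber [289 246  14  14  90] [295. 253.] [ 0.4634 -0.0219  0.0317] [ 0.449 -0.039  0.022] [ 0.48  -0.008  0.04 ]
```

View pics/top.png

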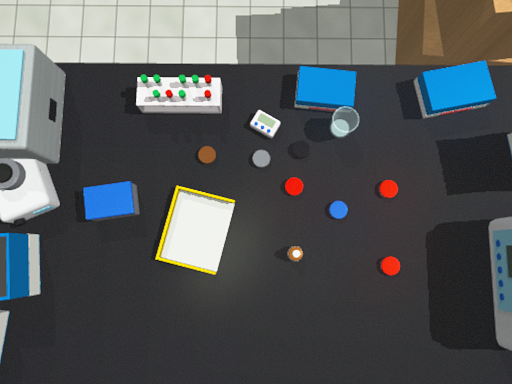

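View pics/scene.png

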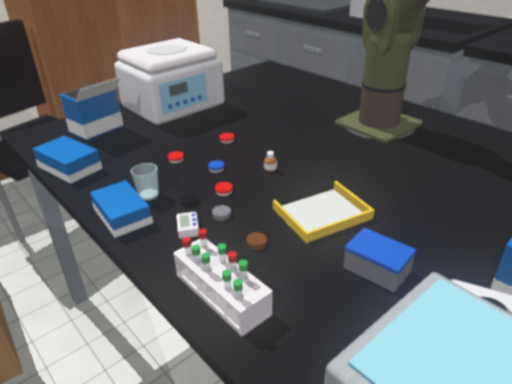

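The top view shows three reds at (294,186), (388,188) and (390,265), with blue at (338,209) and the bottle at (295,253). The bay is near (200,230) with its mouth to the right. The scene view agrees. Next I'll measure the bay, bottle, beaker and timer.

```bash
python3 - <<'E'
from h import *
z=np.load("top.npz"); p,P=z["p"],z["P"]
h,s,v=cv2.split(cv2.cvtColor(p,cv2.COLOR_BGR2HSV))
m=np.zeros(h.shape,np.uint8); m[180:280,150:245]=1
fl=((s<50)&(v>120)&(m>0)).astype(np.uint8)
k,l,st,ce=cv2.connectedComponentsWithStats(fl); i=1+st[1:,4].argmax()
q=P[l==i]; print("floor z",np.median(q[:,2]))
R=cv2.minAreaRect(q[:,:2].astype(np.float32)); print("floor",R,cv2.boxPoints(R).round(4).tolist())
y=(h>20)&(h<35)&(s>100)&(m>0)&(P[...,2]>.021)&(P[...,2]<.04)
R=cv2.minAreaRect(P[y][:,:2].astype(np.float32)); print("fence",y.sum(),R,cv2.boxPoints(R).round(4).tolist())
# objects by height
for n,b in dict(bottle=(235,265,280,310),beaker=(100,142,325,365),timer=(105,142,245,285),grey=(148,170,250,272),black=(140,160,288,312)).items():
    w=P[b[0]:b[1],b[2]:b[3]].reshape(-1,3); w=w[(w[:,2]>.008)&(w[:,2]<.12)]
    print(n,w.min(0).round(3),w.max(0).round(3),np.median(w,0).round(3))
t=P[190:270,150:240]
for n,u in dict(farR=(234,201),nearR=(214,272),farL=(177,188),nearL=(157,259)).items():print(n,P[u[1],u[0]].round(3))
E
python3 -c "
import cv2;p=cv2.imread('pics/top.png')[170:290,140:300];cv2.imwrite('pics/crop.png',cv2.resize(p,None,fx=5,fy=5,interpolation=cv2.INTER_NEAREST))" 
```

```text
floor z 0.0001537742514072793
floor ((0.508348286151886, 0.1705084592103958), (0.22657260298728943, 0.1694544553756714), 76.0564956665039) [[0.39879998564720154, 0.08100000023841858], [0.5633000135421753, 0.04010000079870224], [0.617900013923645, 0.25999999046325684], [0.45339998602867126, 0.30090001225471497]]
fence 483 ((0.5201127529144287, 0.21509197354316711), (0.14611820876598358, 0.18217988312244415), 75.99962615966797) [[0.4140999913215637, 0.16619999706745148], [0.5907999873161316, 0.12219999730587006], [0.6262000203132629, 0.2639000117778778], [0.44940000772476196, 0.30799999833106995]]
bottle [ 0.447 -0.039  0.009] [ 0.48  -0.006  0.056] [ 0.464 -0.022  0.032]
beaker [ 0.746 -0.171  0.008] [ 0.833 -0.096  0.078] [ 0.8   -0.139  0.049]
timer [0.75  0.011 0.008] [0.815 0.084 0.03 ] [0.781 0.049 0.023]
grey [0.675 0.036 0.008] [0.718 0.079 0.019] [0.695 0.059 0.013]
black [ 0.698 -0.06   0.008] [ 0.742 -0.018  0.018] [ 0.72  -0.04   0.014]
farR [0.586 0.123 0.025]
nearR [0.418 0.168 0.026]
farL [0.617 0.261 0.026]
nearL [ 0.447  0.31  -0.003]
```

View pics/crop.png

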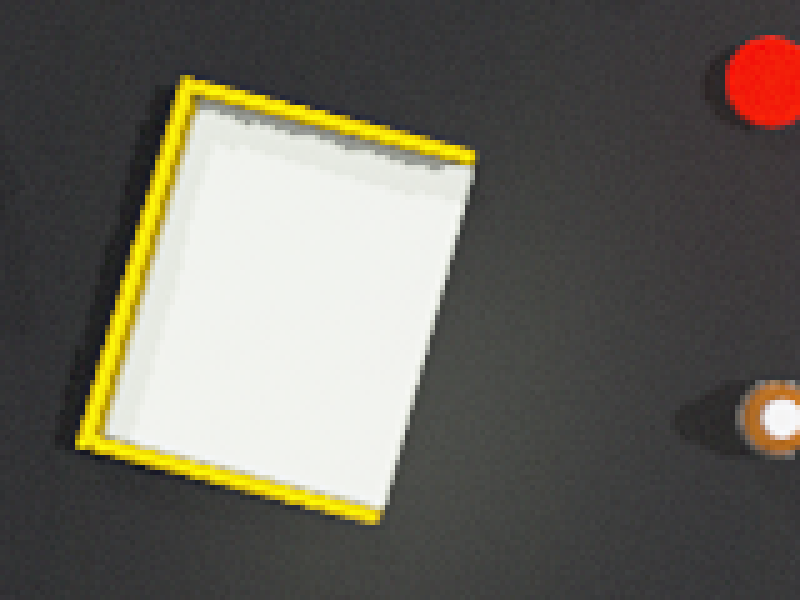

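The crop confirms the bay outline: the mouth edge runs from (475,160) to (380,515), and it opens to the right. In the world frame the mouth centre is (0.5025, 0.1442) and the inward axis is (0.2425, 0.970). Now I'll move above the approach to red1.

Call:
{"op": "step_arm", "data": {"series": [[26, -34, 0, 0, 0, -0.04, 0.59], [26, -34, 0, 0, 0, -0.04, 0.59], [26, -34, 0, 0, 0, -0.04, 0.59], [26, -34, 0, 0, 0, -0.04, 0.59], [26, -34, 0, 0, 0, -0.04, 0.59], [26, -34, 0, 0, 0, -0.04, 0.59], [26, -34, 0, 0, 0, -0.04, 0.59], [26, -34, 0, 0, 0, -0.04, 0.59], [26, -34, 0, 0, 0, -0.04, 0.59], [26, -34, 0, 0, 0, -0.04, 0.59], [26, -34, 0, 0, 0, -0.04, 0.59], [26, -34, 0, 0, 0, -0.04, 0.59], [26, -34, 0, 0, 0, -0.04, 0.59], [26, -34, 0, 0, 0, -0.04, 0.59], [26, -34, 0, 0, 0, -0.04, 0.59], [26, -34, 0, 0, 0, -0.04, 0.59], [26, -34, 0, 0, 0, -0.04, 0.59], [26, -34, 0, 0, 0, -0.04, 0.59], [0, 0, 0, 0, 0, -0.04, 0.59], [0, 0, 0, 0, 0, -0.04, 0.59]]}}

```text
clock: 2.1
tool_pos: [0.6082, -0.0049, 0.238]
eef_rot: [0.493, 0.87, -0.0, -0.0]
contact_force: [0.2, 0.9, -0.3]
opening: 0.405
finger_force: 0.0
```

Call:
{"op": "step_arm", "data": {"series": [[21, -30, 0, 0, 0, 0, 0.59], [22, -29, 0, 0, 0, 0, 0.59], [0, 0, -40, 0, 0, 0, 0.59], [0, 0, -40, 0, 0, 0, 0.59], [0, 0, -40, 0, 0, 0, 0.59], [0, 0, -40, 0, 0, 0, 0.59], [0, 0, -35, 0, 0, 0, 0.59], [0, 0, -20, 0, 0, 0, 0.59], [0, 0, -12, 0, 0, 0, 0.59], [0, 0, -5, 0, 0, 0, 0.59], [0, 0, 0, 0, 0, 0, 0.59]]}}

```text
clock: 3.2
tool_pos: [0.651, -0.0619, 0.0067]
eef_rot: [0.491, 0.871, 0.0, 0.0]
contact_force: [0.6, -0.7, -0.7]
opening: 0.411
finger_force: 0.0
```

```bash
cat >> h.py <<'E'
O=np.array([.5025,.1442]); Y=np.array([.2425,.970]); Y/=np.linalg.norm(Y); X=np.array([Y[1],-Y[0]])
tobay=lambda w:np.array([(np.asarray(w)[:2]-O)@X,(np.asarray(w)[:2]-O)@Y])*1000
def plan(wps,D=21.6,step=10):
    """wps: (bx,by,theta_deg) of dish centre, mm; prints rows in world mm, rad from the actual TCP"""
    s=r.get_state(); cur=np.array(s["tool_pos"][:2])*1000; a=s["eef_rot"]
    f=2*np.degrees(np.arctan2(a[1],a[0]))-90
    th=(((76-90-f)+90)%180-90)  # current theta = -f-14 mod 180
    pts=np.array(wps,float); out=[]
    def tcp(p): t=np.radians(p[2]); b=p[:2]-D*np.array([np.sin(t),np.cos(t)]); return (O*1000+b[0]*X+b[1]*Y)
    seq=[pts[0]]
    for a,b in zip(pts[:-1],pts[1:]):
        n=int(max(1,np.ceil(np.hypot(*(b-a)[:2])/step),np.ceil(abs(b[2]-a[2])/5)))
        seq+= [a+(b-a)*k/n for k in range(1,n+1)]
    c=cur.copy(); ct=th
    print("theta now",round(th,1),"tcp bay",tobay(cur/1000).round(1))
    for q in seq:
        d=np.round(tcp(q)-c); c+=d; dr=round(-np.radians(q[2]-ct),2); ct-=np.degrees(dr); out.append([int(d[0]),int(d[1]),dr])
    print(len(out),out)
def dishes():
    p,d,P=world("top"); h,s,v=cv2.split(cv2.cvtColor(p,cv2.COLOR_BGR2HSV))
    for n,m in dict(red=((h<6)|(h>172)),blue=(h>100)&(h<130)).items():
        m=m&(s>130)&(v>60)&(P[...,2]<.025)&(P[...,0]<.8)&(P[...,0]>.3)
        k,l,st,ce=cv2.connectedComponentsWithStats(m.astype(np.uint8))
        for i in range(1,k):
            if st[i,4]>60: w=np.median(P[l==i],0); print(n,st[i,4],w.round(4),tobay(w).round(0))
    return p
E
python3 - <<'E'
from h import *
p=dishes(); cv2.imwrite("pics/t2.png",p[100:300,100:450].repeat(2,0).repeat(2,1))
print(r.get_state()["tool_pos"],r.get_state()["opening"],r.get_state()["contact_force"])
plan([(160+15,-131-15,-45),(-46,77,-45)])
E
```

```text
red 274 [ 0.6256 -0.0211  0.0133] [ 160. -131.]
[ 0.65155972 -0.06188462  0.00748716] 0.4101972774977628 [-0.7381814  -0.61696162 -0.21154872]
theta now -45.2 tcp bay [ 194.6 -163.8]
33 [[-4, 3, np.float64(-0.0)], [-5, 9, np.float64(-0.0)], [-5, 8, np.float64(-0.0)], [-5, 9, np.float64(-0.0)], [-5, 8, np.float64(-0.0)], [-5, 9, np.float64(-0.0)], [-5, 8, np.float64(-0.0)], [-5, 9, np.float64(-0.0)], [-5, 8, np.float64(-0.0)], [-5, 8, np.float64(-0.0)], [-5, 9, np.float64(-0.0)], [-5, 8, np.float64(-0.0)], [-5, 9, np.float64(-0.0)], [-5, 8, np.float64(-0.0)], [-5, 9, np.float64(-0.0)], [-5, 8, np.float64(-0.0)], [-5, 8, np.float64(-0.0)], [-5, 9, np.float64(-0.0)], [-5, 8, np.float64(-0.0)], [-5, 9, np.float64(-0.0)], [-5, 8, np.float64(-0.0)], [-5, 9, np.float64(-0.0)], [-5, 8, np.float64(-0.0)], [-5, 8, np.float64(-0.0)], [-5, 9, np.float64(-0.0)], [-5, 8, np.float64(-0.0)], [-5, 9, np.float64(-0.0)], [-5, 8, np.float64(-0.0)], [-5, 9, np.float64(-0.0)], [-5, 8, np.float64(-0.0)], [-5, 9, np.float64(-0.0)], [-5, 8, np.float64(-0.0)], [-5, 8, np.float64(-0.0)]]
```

View pics/t2.png

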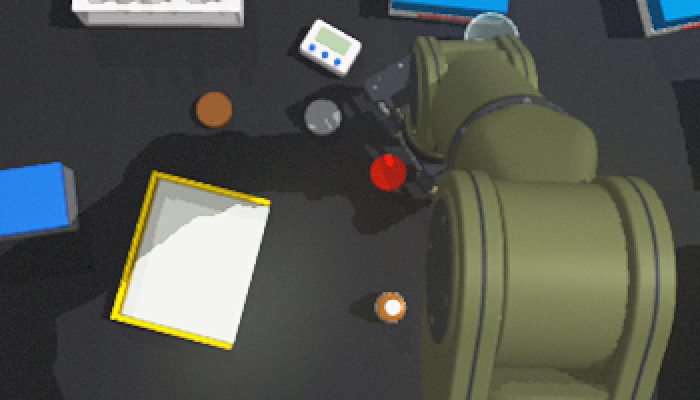

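The crop shows red1 at (388,172) with the open fingertips just behind it at lower right, and a clear line from there to the bay. Pushing now.

Call:
{"op": "step_arm", "data": {"series": [[-4, 3, 0, 0, 0, 0, 0.59], [-5, 9, 0, 0, 0, 0, 0.59], [-5, 8, 0, 0, 0, 0, 0.59], [-5, 9, 0, 0, 0, 0, 0.59], [-5, 8, 0, 0, 0, 0, 0.59], [-5, 9, 0, 0, 0, 0, 0.59], [-5, 8, 0, 0, 0, 0, 0.59], [-5, 9, 0, 0, 0, 0, 0.59], [-5, 8, 0, 0, 0, 0, 0.59], [-5, 8, 0, 0, 0, 0, 0.59], [-5, 9, 0, 0, 0, 0, 0.59], [-5, 8, 0, 0, 0, 0, 0.59], [-5, 9, 0, 0, 0, 0, 0.59], [-5, 8, 0, 0, 0, 0, 0.59], [-5, 9, 0, 0, 0, 0, 0.59], [-5, 8, 0, 0, 0, 0, 0.59], [0, 0, 0, 0, 0, 0, 0.59]]}}

```text
clock: 4.95
tool_pos: [0.5708, 0.0703, 0.0066]
eef_rot: [0.49, 0.872, 0.0, -0.001]
contact_force: [-0.8, 0.3, -0.1]
opening: 0.409
finger_force: 0.0
```

```bash
python3 - <<'E'
from h import *
p=dishes(); s=r.get_state(); print(s["tool_pos"],tobay(s["tool_pos"]),s["contact_force"])
E
```

```text
red 277 [ 0.6214 -0.2537  0.013 ] [ 212. -357.]
red 304 [ 0.4361 -0.2508  0.0129] [  31. -399.]
blue 279 [ 0.5695 -0.1289  0.0133] [ 131. -249.]
[0.57138124 0.06917495 0.00667863] [ 85.02086864 -56.07883659] [ 0.48398526 -1.70185723 -0.72421763]
```

Call:
{"op": "step_arm", "data": {"series": [[-5, 8, 0, 0, 0, 0, 0.59], [-5, 9, 0, 0, 0, 0, 0.59], [-5, 8, 0, 0, 0, 0, 0.59], [-5, 9, 0, 0, 0, 0, 0.59], [-5, 8, 0, 0, 0, 0, 0.59], [-5, 9, 0, 0, 0, 0, 0.59], [-5, 8, 0, 0, 0, 0, 0.59], [-5, 8, 0, 0, 0, 0, 0.59], [-5, 9, 0, 0, 0, 0, 0.59], [-5, 8, 0, 0, 0, 0, 0.59], [-5, 9, 0, 0, 0, 0, 0.59], [-5, 8, 0, 0, 0, 0, 0.59], [-5, 9, 0, 0, 0, 0, 0.59], [-5, 8, 0, 0, 0, 0, 0.59], [-5, 9, 0, 0, 0, 0, 0.59], [-3, 4, 0, 0, 0, 0, 0.59], [0, 0, 0, 0, 0, 0, 0.59], [10, -17, 0, 0, 0, 0, 0.59], [10, -17, 0, 0, 0, 0, 0.59]]}}

```text
clock: 6.9
tool_pos: [0.5141, 0.1649, 0.0067]
eef_rot: [0.49, 0.872, -0.0, 0.0]
contact_force: [0.7, -0.0, 0.4]
opening: 0.411
finger_force: 0.0
```

```bash
python3 - <<'E'
from h import *
p=dishes(); s=r.get_state(); print(s["tool_pos"],tobay(s["tool_pos"]),s["contact_force"])
E
```

```text
red 275 [ 0.6214 -0.2527  0.0131] [ 212. -356.]
red 303 [ 0.4362 -0.251   0.0131] [  32. -400.]
blue 281 [ 0.5696 -0.1288  0.0131] [ 131. -249.]
[0.51675369 0.15980258 0.00693322] [10.0439318 18.5937554] [ 1.70242741 -2.90649175  0.25385677]
```

Call:
{"op": "step_arm", "data": {"series": [[0, 0, 40, 0, 0, 0, 0.59], [0, 0, 40, 0, 0, 0, 0.59], [0, 0, 40, 0, 0, 0, 0.59], [-8, -38, 0, 0, 0, -0.07, 0.59], [-8, -38, 0, 0, 0, -0.07, 0.59], [-8, -38, 0, 0, 0, -0.07, 0.59], [-8, -38, 0, 0, 0, -0.07, 0.59], [-8, -38, 0, 0, 0, -0.07, 0.59], [-8, -38, 0, 0, 0, -0.07, 0.59], [-8, -38, 0, 0, 0, -0.07, 0.59], [-8, -38, 0, 0, 0, -0.07, 0.59], [-8, -38, 0, 0, 0, -0.07, 0.59], [-8, -38, 0, 0, 0, -0.07, 0.59], [-8, -38, 0, 0, 0, -0.07, 0.59], [-8, -38, 0, 0, 0, -0.07, 0.59], [0, 0, 0, 0, 0, -0.03, 0.59]]}}

```text
clock: 8.55
tool_pos: [0.4157, -0.2978, 0.1271]
eef_rot: [0.816, 0.578, -0.001, 0.002]
contact_force: [0.1, 1.3, -0.7]
opening: 0.411
finger_force: 0.0
```

```bash
python3 - <<'E'
from h import *
p=dishes(); s=r.get_state(); print(s["tool_pos"],tobay(s["tool_pos"]),s["contact_force"])
plan([(28,-425,5)])
E
```

```text
red 274 [ 0.6216 -0.2532  0.0133] [ 212. -357.]
red 247 [0.4811 0.2208 0.0137] [-39.  69.]
red 301 [ 0.4362 -0.2504  0.0129] [  31. -399.]
blue 281 [ 0.5694 -0.1289  0.0131] [ 131. -249.]
[ 0.41654959 -0.29414084  0.12686148] [  22.92912473 -446.09911063] [-0.73001702  0.49824072 -0.57860882]
theta now 5.1 tcp bay [  22.9 -446.1]
1 [[3, -1, np.float64(0.0)]]
```

Call:
{"op": "step_arm", "data": {"series": [[3, -1, -40, 0, 0, 0, 0.59], [0, 0, -40, 0, 0, 0, 0.59], [0, 0, -25, 0, 0, 0, 0.59], [0, 0, -10, 0, 0, 0, 0.59], [0, 0, -5, 0, 0, 0, 0.59], [0, 0, 0, 0, 0, 0, 0.59]]}}

```text
clock: 9.2
tool_pos: [0.4212, -0.2914, 0.007]
eef_rot: [0.812, 0.584, 0.0, 0.0]
contact_force: [0.0, -0.1, -0.0]
opening: 0.411
finger_force: 0.0
```

```bash
python3 - <<'E'
from h import *
s=r.get_state(); print(s["tool_pos"],s["contact_force"])
plan([(29,-420,5),(57,-249,5),(68,-175,5),(60,-60,0),(42,100,-5)],D=15,step=12)
E
```

```text
[ 0.42123506 -0.29141035  0.0070157 ] [ 0.00619102 -0.13068818 -0.04877642]
theta now 4.6 tcp bay [  26.8 -442.3]
47 [[3, 7, np.float64(-0.01)], [4, 11, np.float64(0.0)], [5, 10, np.float64(0.0)], [4, 11, np.float64(0.0)], [5, 10, np.float64(0.0)], [5, 11, np.float64(0.0)], [4, 11, np.float64(0.0)], [5, 10, np.float64(0.0)], [4, 11, np.float64(0.0)], [5, 10, np.float64(0.0)], [4, 11, np.float64(0.0)], [5, 11, np.float64(0.0)], [5, 10, np.float64(0.0)], [4, 11, np.float64(0.0)], [5, 10, np.float64(0.0)], [4, 11, np.float64(0.0)], [4, 10, np.float64(0.0)], [4, 10, np.float64(0.0)], [5, 10, np.float64(0.0)], [4, 10, np.float64(0.0)], [4, 9, np.float64(0.0)], [4, 10, np.float64(0.0)], [4, 10, np.float64(0.0)], [2, 11, np.float64(0.01)], [2, 12, np.float64(0.01)], [2, 11, np.float64(0.01)], [2, 11, np.float64(0.01)], [3, 12, np.float64(0.01)], [2, 11, np.float64(0.0)], [2, 11, np.float64(0.01)], [2, 12, np.float64(0.01)], [2, 11, np.float64(0.01)], [2, 11, np.float64(0.01)], [2, 12, np.float64(0.01)], [2, 11, np.float64(0.0)], [1, 11, np.float64(0.01)], [2, 12, np.float64(0.0)], [1, 11, np.float64(0.01)], [2, 12, np.float64(0.01)], [2, 11, np.float64(0.0)], [1, 11, np.float64(0.01)], [2, 12, np.float64(0.01)], [1, 11, np.float64(0.0)], [2, 11, np.float64(0.01)], [2, 12, np.float64(0.0)], [1, 11, np.float64(0.01)], [2, 12, np.float64(0.01)]]
```

Call:
{"op": "step_arm", "data": {"series": [[3, 7, 0, 0, 0, 0, 0.59], [4, 11, 0, 0, 0, 0, 0.59], [5, 10, 0, 0, 0, 0, 0.59], [4, 11, 0, 0, 0, 0, 0.59], [5, 10, 0, 0, 0, 0, 0.59], [5, 11, 0, 0, 0, 0, 0.59], [4, 11, 0, 0, 0, 0, 0.59], [5, 10, 0, 0, 0, 0, 0.59], [4, 11, 0, 0, 0, 0, 0.59], [5, 10, 0, 0, 0, 0, 0.59], [4, 11, 0, 0, 0, 0, 0.59], [5, 11, 0, 0, 0, 0, 0.59], [5, 10, 0, 0, 0, 0, 0.59], [4, 11, 0, 0, 0, 0, 0.59], [5, 10, 0, 0, 0, 0, 0.59], [4, 11, 0, 0, 0, 0, 0.59], [4, 10, 0, 0, 0, 0, 0.59], [4, 10, 0, 0, 0, 0, 0.59], [5, 10, 0, 0, 0, 0, 0.59], [4, 10, 0, 0, 0, 0, 0.59]]}}

```text
clock: 11.2
tool_pos: [0.5094, -0.085, 0.0068]
eef_rot: [0.812, 0.583, 0.0, 0.0]
contact_force: [-0.4, -0.4, 0.4]
opening: 0.405
finger_force: 0.3
```

```bash
python3 - <<'E'
from h import *
p=dishes(); s=r.get_state(); print(s["tool_pos"],tobay(s["tool_pos"]),s["contact_force"])
E
```

```text
red 272 [ 0.6217 -0.2533  0.013 ] [ 212. -357.]
red 150 [ 0.5184 -0.0551  0.0131] [  64. -189.]
red 246 [0.481  0.2203 0.0136] [-39.  69.]
[ 0.51031698 -0.08245624  0.00668825] [  62.55579647 -217.99295148] [0.49025753 1.42326653 0.12907608]
```

Call:
{"op": "step_arm", "data": {"series": [[4, 9, 0, 0, 0, 0, 0.59], [4, 10, 0, 0, 0, 0, 0.59], [4, 10, 0, 0, 0, 0, 0.59], [2, 11, 0, 0, 0, 0.01, 0.59], [2, 12, 0, 0, 0, 0.01, 0.59], [2, 11, 0, 0, 0, 0.01, 0.59], [2, 11, 0, 0, 0, 0.01, 0.59], [3, 12, 0, 0, 0, 0.01, 0.59], [2, 11, 0, 0, 0, 0, 0.59], [2, 11, 0, 0, 0, 0.01, 0.59], [2, 12, 0, 0, 0, 0.01, 0.59], [2, 11, 0, 0, 0, 0.01, 0.59], [2, 11, 0, 0, 0, 0.01, 0.59], [2, 12, 0, 0, 0, 0.01, 0.59], [2, 11, 0, 0, 0, 0, 0.59], [1, 11, 0, 0, 0, 0.01, 0.59], [2, 12, 0, 0, 0, 0, 0.59], [1, 11, 0, 0, 0, 0.01, 0.59], [2, 12, 0, 0, 0, 0.01, 0.59], [2, 11, 0, 0, 0, 0, 0.59]]}}

```text
clock: 13.25
tool_pos: [0.5535, 0.137, 0.0066]
eef_rot: [0.772, 0.635, -0.0, -0.0]
contact_force: [-2.3, -0.3, -0.3]
opening: 0.412
finger_force: 0.6
```

```bash
python3 - <<'E'
from h import *
p=dishes(); s=r.get_state(); print(s["tool_pos"],tobay(s["tool_pos"]),s["contact_force"])
E
```

```text
red 276 [ 0.6217 -0.2534  0.0128] [ 212. -357.]
blue 280 [ 0.5696 -0.1289  0.013 ] [ 131. -249.]
[0.55403045 0.14010426 0.00659173] [50.98524432  8.52452318] [-0.61947098  1.48046799  0.82251162]
```

Call:
{"op": "step_arm", "data": {"series": [[-4, 9, 0, 0, 0, 0.01, 0.59], [-3, 10, 0, 0, 0, 0.01, 0.59], [3, 11, 0, 0, 0, 0, 0.59], [3, 11, 0, 0, 0, 0, 0.59], [3, 11, 0, 0, 0, 0, 0.59], [3, 11, 0, 0, 0, 0, 0.59], [0, 0, 0, 0, 0, 0, 0.59], [-5, -19, 0, 0, 0, 0, 0.59], [-5, -19, 0, 0, 0, 0, 0.59], [-5, -19, 0, 0, 0, 0, 0.59], [0, 0, 40, 0, 0, 0, 0.59], [0, 0, 40, 0, 0, 0, 0.59], [0, 0, 40, 0, 0, 0, 0.59]]}}

```text
clock: 14.6
tool_pos: [0.5435, 0.1411, 0.1279]
eef_rot: [0.767, 0.642, -0.001, -0.0]
contact_force: [1.3, 0.4, -0.3]
opening: 0.409
finger_force: 0.0
```

```bash
python3 - <<'E'
from h import *
p=dishes(); s=r.get_state(); print(s["tool_pos"],tobay(s["tool_pos"]),s["contact_force"])
plan([(212,-357,-75)],D=50)
E
```

```text
red 277 [ 0.6217 -0.2532  0.013 ] [ 212. -357.]
blue 277 [ 0.5695 -0.1286  0.0137] [ 131. -248.]
[0.54715609 0.14165811 0.13381572] [43.93926714  8.36469245] [-0.12090534 -0.22663514  4.12955567]
theta now -3.9 tcp bay [43.9  8.4]
1 [[118, -419, np.float64(1.24)]]
```

Call:
{"op": "step_arm", "data": {"series": [[8, -30, 0, 0, 0, 0.09, 0.59], [9, -30, 0, 0, 0, 0.09, 0.59], [8, -30, 0, 0, 0, 0.09, 0.59], [9, -30, 0, 0, 0, 0.09, 0.59], [8, -30, 0, 0, 0, 0.09, 0.59], [9, -30, 0, 0, 0, 0.09, 0.59], [8, -30, 0, 0, 0, 0.09, 0.59], [9, -30, 0, 0, 0, 0.09, 0.59], [8, -30, 0, 0, 0, 0.09, 0.59], [9, -30, 0, 0, 0, 0.09, 0.59], [8, -30, 0, 0, 0, 0.09, 0.59], [9, -30, 0, 0, 0, 0.09, 0.59], [8, -30, 0, 0, 0, 0.09, 0.59], [8, -29, 0, 0, 0, 0.07, 0.59], [0, 0, 0, 0, 0, 0, 0.59]]}}

```text
clock: 16.15
tool_pos: [0.6606, -0.2845, 0.1261]
eef_rot: [0.253, 0.967, -0.002, 0.001]
contact_force: [-0.7, -0.3, -1.1]
opening: 0.412
finger_force: 0.0
```

```bash
python3 - <<'E'
from h import *
p=dishes(); s=r.get_state(); print(s["tool_pos"],tobay(s["tool_pos"]),s["contact_force"])
plan([(212,-357,-75)],D=47)
cv2.imwrite("pics/t3.png",p[100:300,100:450].repeat(2,0).repeat(2,1))
E
```

```text
red 276 [ 0.6215 -0.2537  0.013 ] [ 212. -357.]
red 243 [0.5628 0.2254 0.0136] [39. 93.]
red 246 [0.481  0.2202 0.0138] [-39.  68.]
blue 283 [ 0.5695 -0.129   0.0133] [ 131. -249.]
[ 0.66067884 -0.28069975  0.12601002] [ 256.50934677 -373.84930325] [-0.05219102  0.43519468  0.04321465]
theta now -74.7 tcp bay [ 256.5 -373.8]
1 [[2, 4, np.float64(0.0)]]
```

View pics/t3.png

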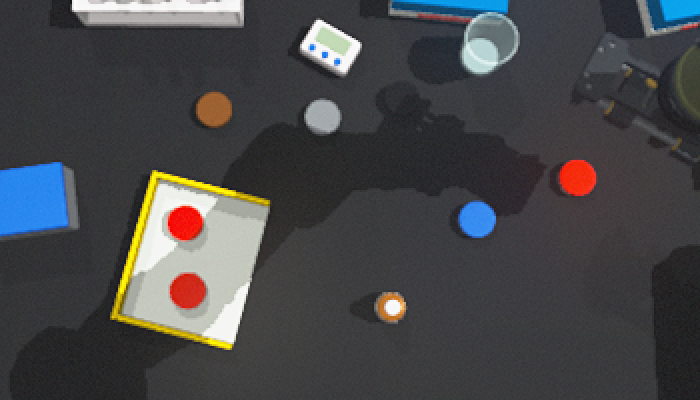

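The picture shows two reds in the bay, at (185,222) and (188,291). The third is at (577,178), and blue (477,219) and the bottle (391,307) haven't moved. Now I'll descend behind the third.

Call:
{"op": "step_arm", "data": {"series": [[2, 4, -40, 0, 0, 0, 0.59], [0, 0, -40, 0, 0, 0, 0.59], [0, 0, -25, 0, 0, 0, 0.59], [0, 0, -10, 0, 0, 0, 0.59], [0, 0, -4, 0, 0, 0, 0.59], [0, 0, 0, 0, 0, 0, 0.59]]}}

```text
clock: 16.8
tool_pos: [0.6644, -0.2724, 0.0084]
eef_rot: [0.25, 0.968, 0.0, 0.0]
contact_force: [-0.2, 0.1, 1.1]
opening: 0.409
finger_force: 0.0
```

```bash
python3 - <<'E'
from h import *
s=r.get_state(); print(s["tool_pos"],s["contact_force"])
plan([(234,-363,-75),(75,-320,-75),(75,-320,-5)],D=15,step=12)
E
```

```text
[ 0.66443616 -0.27241941  0.00840708] [-0.21777188  0.07825037  1.14451612]
theta now -75.0 tcp bay [ 258.1 -364.9]
29 [[-10, 0, np.float64(-0.0)], [-10, 6, np.float64(-0.0)], [-10, 6, np.float64(-0.0)], [-11, 6, np.float64(-0.0)], [-10, 5, np.float64(-0.0)], [-10, 6, np.float64(-0.0)], [-10, 6, np.float64(-0.0)], [-11, 6, np.float64(-0.0)], [-10, 5, np.float64(-0.0)], [-10, 6, np.float64(-0.0)], [-11, 6, np.float64(-0.0)], [-10, 6, np.float64(-0.0)], [-10, 5, np.float64(-0.0)], [-10, 6, np.float64(-0.0)], [-11, 6, np.float64(-0.0)], [0, -1, np.float64(-0.09)], [-1, -1, np.float64(-0.09)], [-1, -1, np.float64(-0.08)], [-1, -1, np.float64(-0.09)], [-1, -1, np.float64(-0.09)], [-1, -1, np.float64(-0.08)], [-1, -1, np.float64(-0.09)], [-1, 0, np.float64(-0.09)], [-2, 0, np.float64(-0.09)], [-1, -1, np.float64(-0.08)], [-1, 0, np.float64(-0.09)], [-2, 0, np.float64(-0.09)], [-1, 0, np.float64(-0.09)], [-1, 0, np.float64(-0.08)]]
```

Call:
{"op": "step_arm", "data": {"series": [[-10, 0, -2, 0, 0, 0, 0.59], [-10, 6, 0, 0, 0, 0, 0.59], [-10, 6, 0, 0, 0, 0, 0.59], [-11, 6, 0, 0, 0, 0, 0.59], [-10, 5, 0, 0, 0, 0, 0.59], [-10, 6, 0, 0, 0, 0, 0.59], [-10, 6, 0, 0, 0, 0, 0.59], [-11, 6, 0, 0, 0, 0, 0.59], [-10, 5, 0, 0, 0, 0, 0.59], [-10, 6, 0, 0, 0, 0, 0.59], [-11, 6, 0, 0, 0, 0, 0.59], [-10, 6, 0, 0, 0, 0, 0.59], [-10, 5, 0, 0, 0, 0, 0.59], [-10, 6, 0, 0, 0, 0, 0.59], [-11, 6, 0, 0, 0, 0, 0.59], [0, 0, 0, 0, 0, 0, 0.59]]}}

```text
clock: 18.4
tool_pos: [0.5099, -0.1913, 0.0073]
eef_rot: [0.25, 0.968, 0.0, 0.001]
contact_force: [0.1, -0.8, -0.2]
opening: 0.409
finger_force: 0.0
```

```bash
python3 - <<'E'
from h import *
p=dishes(); s=r.get_state(); print(s["tool_pos"],tobay(s["tool_pos"]),s["contact_force"])
E
```

```text
red 241 [0.5628 0.2256 0.0135] [39. 94.]
red 247 [0.481  0.2204 0.0137] [-39.  69.]
red 179 [ 0.4831 -0.1758  0.013 ] [  59. -315.]
blue 139 [ 0.5747 -0.1196  0.0129] [ 134. -238.]
[ 0.5109866  -0.19189495  0.00719574] [  89.74821387 -324.00168807] [0.82635332 0.01858685 0.16164536]
```

Call:
{"op": "step_arm", "data": {"series": [[17, -10, 0, 0, 0, 0, 0.59], [9, -5, 20, 0, 0, 0, 0.59], [0, -20, 40, 0, 0, -0.1, 0.59], [0, -30, 10, 0, 0, -0.1, 0.59], [0, -30, 0, 0, 0, -0.1, 0.59], [0, -20, 0, 0, 0, -0.1, 0.59], [0, 0, 0, 0, 0, -0.1, 0.59], [0, 0, 0, 0, 0, -0.1, 0.59], [0, 0, 0, 0, 0, -0.1, 0.59], [0, 0, 0, 0, 0, -0.1, 0.59], [0, 0, 0, 0, 0, -0.1, 0.59], [0, 0, 0, 0, 0, -0.1, 0.59], [0, 0, 0, 0, 0, -0.1, 0.59], [0, 0, 0, 0, 0, -0.1, 0.59], [0, 0, 0, 0, 0, 0, 0.59]]}}

```text
clock: 19.95
tool_pos: [0.5373, -0.3073, 0.0767]
eef_rot: [0.753, 0.658, 0.001, 0.001]
contact_force: [-0.0, 0.3, -0.0]
opening: 0.409
finger_force: 0.0
```

```bash
python3 - <<'E'
from h import *
p=dishes(); s=r.get_state(); print(s["tool_pos"],tobay(s["tool_pos"]),s["contact_force"])
plan([(67,-317,-6)],D=50)
E
```

```text
red 241 [0.5628 0.2254 0.0137] [39. 93.]
red 290 [ 0.4881 -0.178   0.0132] [  64. -316.]
red 248 [0.4811 0.2206 0.0138] [-39.  69.]
blue 283 [ 0.5696 -0.1288  0.0132] [ 131. -249.]
[ 0.53706288 -0.30726938  0.07654588] [ 143.02832238 -429.60690368] [0.82538823 0.05402323 0.66195707]
theta now -6.4 tcp bay [ 143.  -429.6]
1 [[-53, 78, np.float64(-0.01)]]
```

Call:
{"op": "step_arm", "data": {"series": [[-20, 28, 0, 0, 0, -0.05, 0.59], [-20, 28, 0, 0, 0, -0.05, 0.59], [-21, 27, 0, 0, 0, 0, 0.59], [0, 0, -35, 0, 0, 0, 0.59], [0, 0, -22, 0, 0, 0, 0.59], [0, 0, -9, 0, 0, 0, 0.59], [0, 0, -4, 0, 0, 0, 0.59], [0, 0, 0, 0, 0, 0, 0.59]]}}

```text
clock: 20.8
tool_pos: [0.4753, -0.2242, 0.0059]
eef_rot: [0.785, 0.619, 0.0, 0.0]
contact_force: [-1.1, 0.6, -0.3]
opening: 0.41
finger_force: 0.0
```

```bash
python3 - <<'E'
from h import *
s=r.get_state(); print(s["tool_pos"],s["contact_force"])
plan([(64,-340,0),(60,-249,0),(68,-175,0),(58,-60,0),(24,15,0),(22,42,0)],D=18,step=12)
E
```

```text
[ 0.47531358 -0.22424851  0.00590788] [-1.05581533  0.55799563 -0.31066281]
theta now -0.6 tcp bay [  63. -364.]
36 [[2, 6, np.float64(-0.01)], [3, 11, np.float64(0.0)], [2, 11, np.float64(0.0)], [2, 11, np.float64(0.0)], [3, 11, np.float64(0.0)], [2, 11, np.float64(0.0)], [2, 12, np.float64(0.0)], [2, 11, np.float64(0.0)], [3, 11, np.float64(0.0)], [3, 10, np.float64(0.0)], [4, 10, np.float64(0.0)], [4, 10, np.float64(0.0)], [3, 10, np.float64(0.0)], [4, 10, np.float64(0.0)], [4, 10, np.float64(0.0)], [3, 10, np.float64(0.0)], [2, 11, np.float64(0.0)], [2, 12, np.float64(0.0)], [2, 11, np.float64(0.0)], [2, 11, np.float64(0.0)], [1, 12, np.float64(0.0)], [2, 11, np.float64(0.0)], [2, 12, np.float64(0.0)], [2, 11, np.float64(0.0)], [2, 11, np.float64(0.0)], [2, 12, np.float64(0.0)], [-3, 11, np.float64(0.0)], [-2, 12, np.float64(0.0)], [-2, 11, np.float64(0.0)], [-2, 12, np.float64(0.0)], [-2, 12, np.float64(0.0)], [-2, 11, np.float64(0.0)], [-2, 12, np.float64(0.0)], [1, 9, np.float64(0.0)], [2, 9, np.float64(0.0)], [1, 8, np.float64(0.0)]]
```

Call:
{"op": "step_arm", "data": {"series": [[2, 6, 0, 0, 0, 0, 0.59], [3, 11, 0, 0, 0, 0, 0.59], [2, 11, 0, 0, 0, 0, 0.59], [2, 11, 0, 0, 0, 0, 0.59], [3, 11, 0, 0, 0, 0, 0.59], [2, 11, 0, 0, 0, 0, 0.59], [2, 12, 0, 0, 0, 0, 0.59], [2, 11, 0, 0, 0, 0, 0.59], [3, 11, 0, 0, 0, 0, 0.59], [3, 10, 0, 0, 0, 0, 0.59], [4, 10, 0, 0, 0, 0, 0.59], [4, 10, 0, 0, 0, 0, 0.59], [3, 10, 0, 0, 0, 0, 0.59], [4, 10, 0, 0, 0, 0, 0.59], [4, 10, 0, 0, 0, 0, 0.59], [3, 10, 0, 0, 0, 0, 0.59], [2, 11, 0, 0, 0, 0, 0.59], [2, 12, 0, 0, 0, 0, 0.59], [2, 11, 0, 0, 0, 0, 0.59], [2, 11, 0, 0, 0, 0, 0.59]]}}

```text
clock: 22.8
tool_pos: [0.5289, -0.0128, 0.0058]
eef_rot: [0.785, 0.619, -0.0, -0.0]
contact_force: [-0.2, -0.4, -0.3]
opening: 0.413
finger_force: 0.4
```

```bash
python3 - <<'E'
from h import *
p=dishes(); s=r.get_state(); print(s["tool_pos"],tobay(s["tool_pos"]),s["contact_force"])
plan([(58,-60,0),(24,15,0),(22,42,0)],D=18,step=12)
E
```

```text
red 243 [0.5628 0.2253 0.0138] [39. 93.]
red 245 [0.481  0.2204 0.0137] [-39.  69.]
blue 116 [ 0.5697 -0.1396  0.0134] [ 134. -259.]
[ 0.52933458 -0.00992195  0.00561818] [  63.4134298  -143.01191638] [0.44927087 1.70110307 0.08852739]
theta now -0.7 tcp bay [  63.4 -143. ]
11 [[11, 64, np.float64(-0.01)], [-3, 12, np.float64(-0.0)], [-2, 12, np.float64(-0.0)], [-2, 11, np.float64(-0.0)], [-2, 12, np.float64(-0.0)], [-2, 11, np.float64(-0.0)], [-2, 12, np.float64(-0.0)], [-2, 11, np.float64(-0.0)], [1, 9, np.float64(-0.0)], [2, 9, np.float64(-0.0)], [1, 9, np.float64(-0.0)]]
```

Call:
{"op": "step_arm", "data": {"series": [[2, 12, 0, 0, 0, 0, 0.59], [2, 10, 0, 0, 0, 0, 0.59], [2, 10, 0, 0, 0, 0, 0.59], [2, 11, 0, 0, 0, 0, 0.59], [1, 10, 0, 0, 0, 0, 0.59], [2, 11, 0, 0, 0, 0, 0.59], [-3, 12, 0, 0, 0, 0, 0.59], [-2, 12, 0, 0, 0, 0, 0.59], [-2, 11, 0, 0, 0, 0, 0.59], [-2, 12, 0, 0, 0, 0, 0.59], [-2, 11, 0, 0, 0, 0, 0.59], [-2, 12, 0, 0, 0, 0, 0.59], [-2, 11, 0, 0, 0, 0, 0.59], [1, 9, 0, 0, 0, 0, 0.59], [2, 9, 0, 0, 0, 0, 0.59], [1, 9, 0, 0, 0, 0, 0.59], [0, 0, 0, 0, 0, 0, 0.59]]}}

```text
clock: 24.55
tool_pos: [0.5292, 0.1603, 0.0056]
eef_rot: [0.784, 0.62, 0.001, -0.0]
contact_force: [-0.2, -0.0, 0.7]
opening: 0.408
finger_force: 0.0
```

Call:
{"op": "step_arm", "data": {"series": [[-5, -19, 0, 0, 0, 0, 0.59], [-5, -19, 0, 0, 0, 0, 0.59], [0, 0, 40, 0, 0, 0, 0.59], [0, 0, 40, 0, 0, 0, 0.59], [0, 0, 40, 0, 0, 0, 0.59], [-5, -40, 0, 0, 0, 0, 0.59], [-5, -40, 0, 0, 0, 0, 0.59], [-5, -40, 0, 0, 0, 0, 0.59], [-5, -40, 0, 0, 0, 0, 0.59], [-5, -40, 0, 0, 0, 0, 0.59], [-5, -40, 0, 0, 0, 0, 0.59], [0, 0, 0, 0, 0, 0, 0.59]]}}

```text
clock: 25.75
tool_pos: [0.4875, -0.1279, 0.1264]
eef_rot: [0.789, 0.615, -0.001, 0.002]
contact_force: [0.1, -0.5, 0.0]
opening: 0.41
finger_force: 0.0
```

```bash
python3 - <<'E'
from h import *
p=dishes(); s=r.get_state(); print(s["clock"],s["tool_pos"],tobay(s["tool_pos"]),s["contact_force"])
cv2.imwrite("pics/t4.png",p[100:300,100:450].repeat(2,0).repeat(2,1))
E
```

```text
red 240 [0.5628 0.2254 0.0138] [39. 93.]
red 243 [0.5339 0.1832 0.0136] [21. 45.]
red 247 [0.481  0.2203 0.0136] [-39.  69.]
blue 273 [ 0.5696 -0.1282  0.0133] [ 131. -248.]
25.8 [ 0.48801665 -0.12398189  0.12605637] [  50.99275132 -263.68737247] [-0.62461906  1.19064774 -0.51126114]
```

View pics/t4.png

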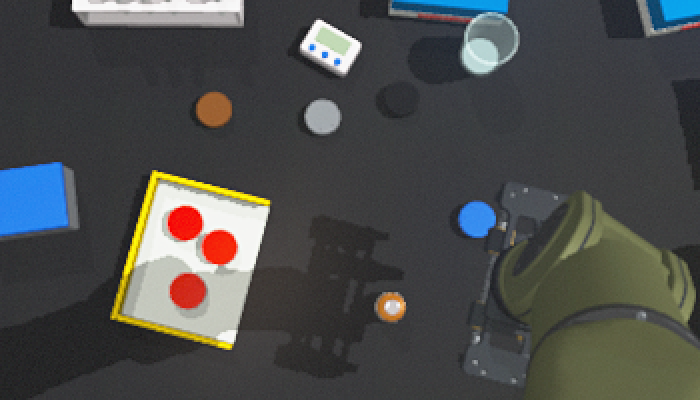

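All three reds lie inside the bay, at (185,222), (220,247) and (188,291). Blue (477,219), the bottle (391,307), beaker and timer are where they started, and the arm is clear. Handing in.

```bash
python3 -c "
from plant import r
print(r.finish_job())"
```

```text
the job is handed in; nothing more can be done
None
```

All three red-lidded dishes lie flat inside the discard bay, and the last picture showed nothing else had moved; I handed the job in at about 26 s of the 70 s allowed, and no verdict came back.

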